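# Open the glue press for the wagon underframe

### The job

Open the glue press on the model-railway bench so that I can take out the wagon underframe: with the fingertips push the plate of the wooden stop until the stop has slid fully home, clear of the lever, then press the wooden pad at the lever's long end right down onto its rubber rest so that the heavy steel flap rises. Finish while still holding the pad down with the fingers. Do not pick anything up or lift the lever out of its notches, do not touch the flap, and leave the other things on the bench where they are.

Things in the scene. Friction and masses are not known exactly. Their poses are not given: they have to be found in the camera images.
- press: Glue press fixed to the bench: dark wooden base 150 mm wide, 12 thick, x = -45 to 421 mm, with lever, flap and stop. Origin on the bench top straight below the middle of the lever's pad; x runs level along the lever from pad to flap, y to its left, z up. At x = 0 a rubber rest for the pad (top 20 mm above the bench), at 85 the stop (base 200 wide there), at 185 the pivot bracket (83 high), at 254 to 385 the flap.
- lever_pad (a point): Middle of the top of the pale wooden pad (56 x 50 x 12 mm) at the lever's long end: press here. At rest 120 mm above the bench, sloping down towards the bracket by 0.26 rad. With the stop away it swings down by about 85 mm, staying within 5 mm of x = 0, y = 0 of the press, until it lies on the rubber rest, top 33 to 37 mm above the bench. Takes 4 to 8 N; let go, it comes back up.
- lever: Loose dark steel bar lever, 24 mm wide, 10 thick, 0.3 kg. Its cross pin lies in open-topped notches of the bracket, so it could be lifted out. Pad 190 mm from the pin; the short end, 80 mm from the pin, reaches under the flap's front edge. Origin at the middle of the pin; at rest its axes are those of press.
- lever_pin (a point): Middle of the lever's cross pin, 65 mm above the bench when it lies in its notches, as it must all the time.
- stop (a joint): Slide of the wooden stop, in m: 0 to 0.014 at the start (its block, 32 x 40 mm, top 80 mm above the bench, is under the lever bar, so that the pad can sink only some 5 mm); 0.065 fully home, pushed to the -y side of the press, the lever free. It slides with about 2 N and stays where it is left.
- stop_plate (a point): Middle of the outer (+y) face of the stop's upright pale wooden push plate, 43 mm above the bench and 129 mm to the +y side of the lever's middle at joint value 0. Plate 44 mm along the press's x, 8 thick, from 14 to 72 mm above the bench; push it in the press's -y direction. A 12 mm steel rod (top 30 mm above the bench) joins it to the block under the lever. Outside it (+y) is free bench.
- flap (a joint): Hinge angle of the heavy steel flap in rad: 0 lying down on the wagon underframe; about 0.29 with the lever's pad on its rubber rest. It falls shut by its own weight (some 2.2 kg).
- flap_edge (a point): Middle of the top of the flap's front edge, which faces the lever; the flap is a plain steel plate 131 mm long, 120 wide, 18 thick, hinged along its far edge, top 73 mm above the bench when down.
- jar: Bystander, loose, to be left where it is: amber glass jar with a white lid, 54 mm across, 62 mm tall. Origin at the middle of its underside.
- bogie: Bystander, loose, to be left where it is: black wheeled bogie (small rail truck), 75 x 50 x 36 mm. Origin at the middle of its underside.
- clamp: Bystander, loose, to be left where it is: black spring clamp lying flat, about 150 mm long, 18 mm high. Origin at the middle of its underside (for the clamp: at its pivot, 50 mm from the jaw tips).
- wagon: Bystander, loose, to be left where it is: open blue wagon body, 150 x 80 x 45 mm. Origin at the middle of its underside.
- glue: Bystander, loose, to be left where it is: white glue bottle standing up, 38 mm across, 100 mm tall. Origin at the middle of its underside.
- meter: Bystander, loose, to be left where it is: black multimeter lying flat, 130 x 75 x 38 mm. Origin at the middle of its underside.
- pot: Bystander, loose, to be left where it is: round turned wooden pot with its lid on, 96 mm across, 50 mm tall. Origin at the middle of its underside.

How it is judged (in metres and radians):
On the way, in this order (a step that is already met when the one before it is completed fails the run):
1. the stop is pushed clear of the lever, over 50 mm along its 65 mm slide (value of joint stop above 0.05 m and value of joint flap below 0.1 rad), for 0.2 s.
2. the fingers press the lever and the flap is up, over 0.24 rad (value of joint flap above 0.24 rad and contact force between the fingers and lever above 1.5 N), for 0.2 s.
At the end, for the whole second after the job is handed in: Stop over 50 mm along its slide; flap up over 0.24 rad (0.29 is full) and still (under 0.02 rad/s); fingers pressing the lever with over 1.5 N; lever pin in its notches (57 to 73 mm above the bench); each bystander within 30 mm of its start (all of step 2 and value of joint stop above 0.05 m and velocity of joint flap between -0.02 and 0.02 rad/s and z of lever_pin in the frame of press between 0.057 and 0.073 m and distance of each of jar, bogie, clamp, wagon, glue, meter, pot from where it was at the start of the episode below 0.03 m); the arm keeps its last pose, push and grip.
It fails at once if the lever is lifted out of its notches (z of lever_pin in the frame of press above 0.077 m).
It fails at once if the robot touches the steel flap (contact force between any of the fingers, the arm and flap above 1 N).
It fails at once if a bystander is pushed more than 30 mm from its place (distance of any of jar, bogie, clamp, wagon, glue, meter, pot from where it was at the start of the episode above 0.03 m).
It also fails if it takes over 40 s, if anything falls off the work surface, if the arm or the gripper's body presses on something with over 40 N, if the wrist force passes 120 N, or if a joint passes its speed limit or range.

### The arm

A 6-joint arm with a two-finger parallel gripper is mounted at the origin on the work surface. World frame = base frame: x ahead of the robot, y to its left, z up, the work surface at z = 0. Lengths are in mm, angles in rad, forces in N, time in s.
With the tool pointing down it reaches from about 275 to 750 mm from the base axis. Payload 10.2 kg.
Tool frame: the origin (TCP) lies at the very end of the fingers, on their centre line; the grasp point (between the pads) lies 19 mm behind it; z points along the fingers, y is the direction in which the jaws open and shut (so a half turn about z gives the same grasp; the last joint's range is limited). The gripper opens to 85 mm and grips with 20 to 120 N. Pads are 22 mm wide; open, the fingers measure 114 mm over their backs; the gripper's body (76 mm by 85 mm) begins 54 mm behind the grasp point. The pads swing forward as they close: fully open they stand 13 mm farther back than shut.
Start: joints at [0.942, 0.313, 1.498, -0, 1.331, -0.223], TCP at [207.259, 482.364, 192.294] pointing down, gripper open.
Joint ranges: [-2.94, 2.94], [-0.97, 2.17], [0.19, 2.56], [-1.23, 4.37], [0.02, 3.11], [-2.88, 2.88]. Speed limits (rad/s): [2.39, 2.39, 3.01, 3.14, 3.14, 3.14].

### API

Orientations are given as a unit quaternion [w, x, y, z].
In Python, from rig import readout, cams, finish_job gives the robot as it stands. The module is installed in compiled form; this text tells all that it offers.
- The arm moves only by the tool carry_out, never from a script. Its argument "steps" is one flat list of numbers, 7 for each row, row after row: the shift along the tool's x, y, z in cm, then the turn, a rotation vector about the tool's x, y, z in units of 5 degrees (1.0 is 5 degrees), then the opening, from -1 (shut) to 1 (fully open), so that 0 is half open. In form: [x, y, z, ax, ay, az, hand, x, y, z, ax, ay, az, hand, ...]. A call has 1 to 20 rows; each row shifts and turns the commanded pose from where the row before left it, along the tool's axes as they then stand; what a row does not reach is not made up. A row lasts 1/12 s, in which the tool goes at most 41.7 mm and 7.16 degrees, less where a joint would pass 70% of its speed; a pose out of reach is approached as far as the arm can. A call with a gripper value outside its range is refused whole. The fingers move at their own pace and stop on an object; "grip_force" is the grip in N (left out, the last holds). Time passes only in rows, so rows that do not move let the fingers close. It gives the time, the measured TCP pose, the force and the opening at its end, in the units of the state.
- readout.sense(): the state, without advancing time (a new reading comes with each control period).
- cams.capture(name): name is "side" or "top" or "wrist"; returns the picture (480x640x3 uint8, red, green, blue); there is no depth.
- cams.calibration(name): a dict with "fx", "fy", "cx", "cy" (pixels), "R" (3x3) and "t" (3): a world point X has camera coordinates R X + t; the wrist camera has in their place "T_tool_cam" (4x4, takes a point from camera to tool coordinates, whose origin is the TCP and whose axes are the flange's). Camera axes: x right, y down, z forward; pixel columns grow to the right and rows downward; lengths in mm; the calibration is good to about 2 mm. A picture is of the moment at which its call begins: read the wrist's pose just before it. calibration takes no time and is no camera call.
- finish_job(): hands the job in, once; it reports no verdict.
The state is a dict: "time_s": time; "joints": joint angles; "dq": joint speeds; "tau": joint torques, N m; "eef_pos": TCP position; "ee_rot": TCP orientation; "force": force on the tool from outside, world axes, zero at the start; "wrist_torque": the same for the moment, N m; "grip_width": opening from 0.0 (shut) to 1.0 (fully open).
Only numpy, scipy, OpenCV 4.12 (cv2) and the standard library are available. Lean on these libraries where they do the work, as an engineer would, in place of code of your own. Each camera call takes 0.05 s, during which the arm holds its last target.

## Working session

There is one attempt and no reset: what is moved stays moved. The work goes in short steps, Python scripts to look and compute and a tool call to move; the robot and the scene stay as the last step left them, time stands still between calls to the robot, and variables do not carry over. Pictures are saved under pics/ and viewed, and the job is handed in when it is done.

Besides the shell and the picture viewer there is one more tool, called after "Request:" as name(argument=value, ...) on one line, values as JSON. carry_out: Moves the arm, as the interface text tells. Its arguments: {"type":"object","properties":{"steps":{"type":"array","items":{"type":"number"}},"grip_force":{"type":"number"}},"required":["steps"]}

```bash
mkdir -p pics; python3 - <<'E'
from rig import readout,cams
import cv2,numpy as np
s=readout.sense();print(s)
for n in ["side","top","wrist"]:
    cv2.imwrite(f"pics/{n}0.png",cams.capture(n)[:,:,::-1])
    print(n,cams.calibration(n))
E
```

```text
{'time_s': 0.0, 'joints': array([ 9.41598962e-01,  3.13446165e-01,  1.49846062e+00, -1.52821989e-05,
        1.33097594e+00, -2.23383691e-01]), 'dq': array([ 0.00041791,  0.00064392, -0.00022473,  0.00095206, -0.00106598,
        0.00203113]), 'tau': array([-1.16257248e-03, -4.12257600e+01, -2.59740025e+01, -2.47921498e-04,
        4.12830646e-03,  2.85353565e-06]), 'eef_pos': array([207.07272641, 482.10004199, 191.72820426]), 'ee_rot': array([-2.59962506e-04,  2.01515557e-01,  9.79485102e-01, -5.90377020e-04]), 'force': array([ 0.43476104, -1.3097053 , -0.71069463]), 'wrist_torque': array([-0.01998748, -0.00704423,  0.05400133]), 'grip_width': 1.0005576018336177}
side {'fx': 593.0737378961117, 'fy': 593.0737378961117, 'cx': 307.52976622612397, 'cy': 234.05778511975655, 'R': array([[ 0.9892372 , -0.14616707, -0.00670394],
       [-0.08304543, -0.52313691, -0.84819292],
       [ 0.1204708 ,  0.83962072, -0.529645  ]]), 't': array([-535.56025707,  143.69549231, 1543.84368133])}
top {'fx': 437.53473615368733, 'fy': 437.53473615368733, 'cx': 320.7223326088904, 'cy': 241.77939902034143, 'R': array([[-0.02636365, -0.99958676, -0.01145749],
       [-0.9958791 ,  0.02725732, -0.08649769],
       [ 0.08677424,  0.00912988, -0.99618617]]), 't': array([  10.16314009,  561.74217488, 1129.05372582])}
wrist {'fx': 347.40192618279883, 'fy': 347.40192618279883, 'cx': 317.8640264887694, 'cy': 240.8134050673869, 'T_tool_cam': array([[ 6.92910888e-04, -9.46862271e-01, -3.21638554e-01,
         8.29237254e+01],
       [ 9.99999653e-01,  5.07332761e-04,  6.60792666e-04,
        -8.05363823e-01],
       [-4.62501869e-04, -3.21638900e-01,  9.46862294e-01,
        -1.82098437e+02],
       [ 0.00000000e+00,  0.00000000e+00,  0.00000000e+00,
         1.00000000e+00]])}
```

View pics/side0.png

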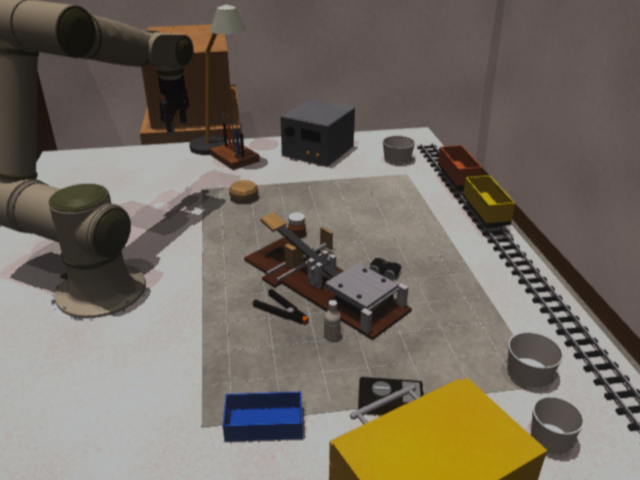

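View pics/top0.png

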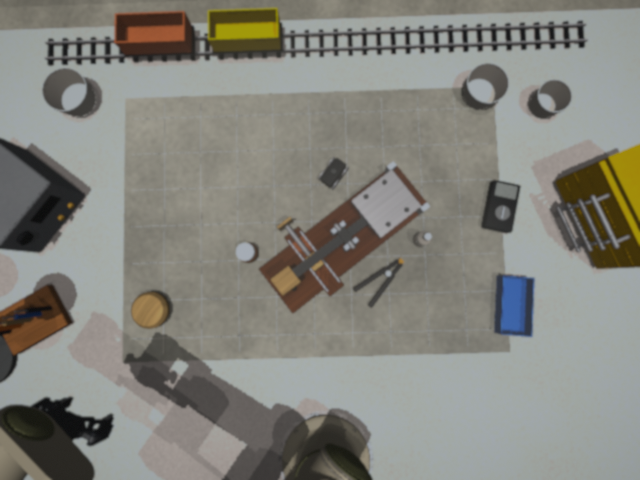

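View pics/wrist0.png

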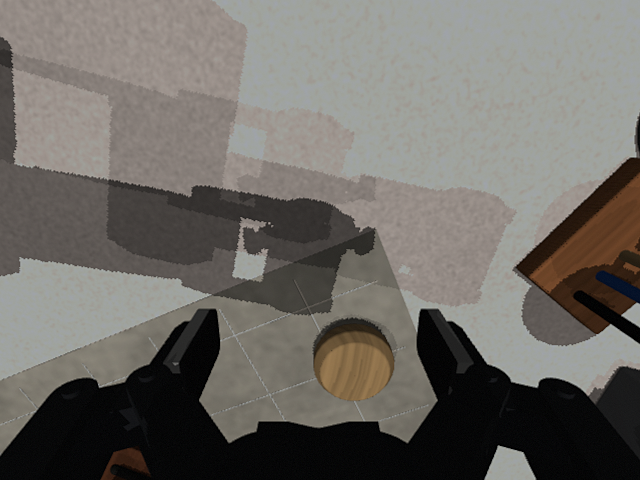

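The top view shows the press running from the pad near (285,280) to the flap near (393,200). The push plate is near (286,223), with the jar at (246,252) close to it. I'll enlarge these areas.

```bash
python3 - <<'E'
import cv2
a=cv2.imread("pics/top0.png")[150:325,225:445];cv2.imwrite("pics/topc.png",cv2.resize(a,None,fx=3.4,fy=3.4,interpolation=cv2.INTER_CUBIC))
a=cv2.imread("pics/side0.png")[200:350,235:420];cv2.imwrite("pics/sidec.png",cv2.resize(a,None,fx=4,fy=4,interpolation=cv2.INTER_CUBIC))
E
```

```text
(no output)
```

View pics/topc.png

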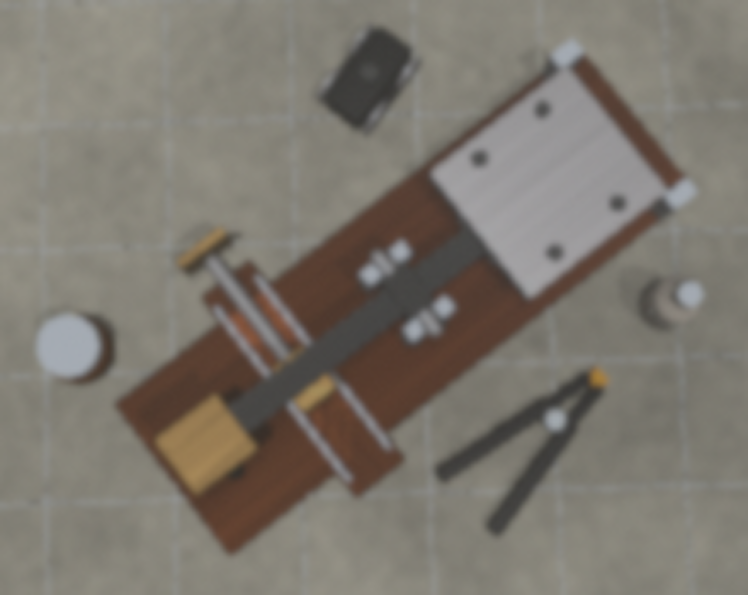

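View pics/sidec.png

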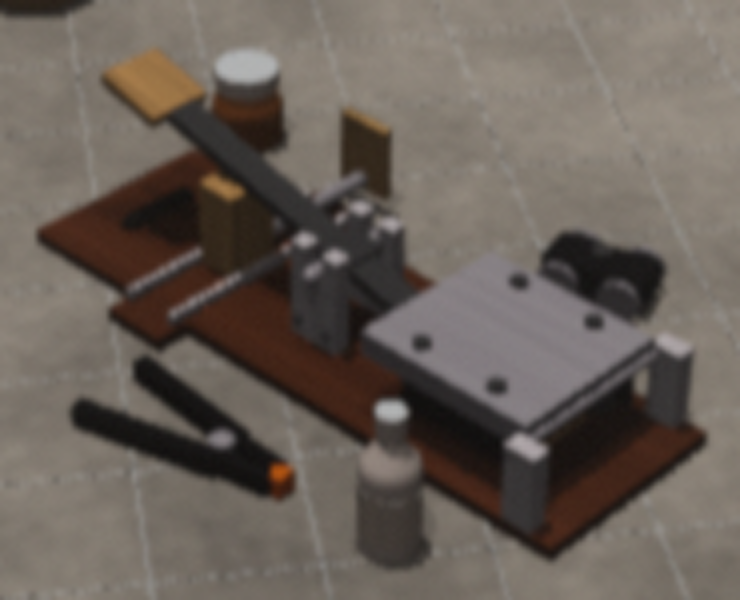

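```bash
cat > h.py <<'E'
import numpy as np
from rig import cams
from scipy.optimize import least_squares
C={n:cams.calibration(n) for n in("top","side")}
def proj(n,X):
    c=C[n];p=np.asarray(X)@np.array(c["R"]).T+c["t"]
    return np.stack([c["fx"]*p[...,0]/p[...,2]+c["cx"],c["fy"]*p[...,1]/p[...,2]+c["cy"]],-1)
def pw(P,th): # press pose (x,y,yaw)
    th=np.asarray(th,float);x,y,a=P;c,s=np.cos(a),np.sin(a)
    return np.stack([x+c*th[...,0]-s*th[...,1],y+s*th[...,0]+c*th[...,1],th[...,2]],-1)
E
cat > fit.py <<'E'
from h import *
f=lambda u,v,k,o:((u+.5)/k-.5+o[0],(v+.5)/k-.5+o[1])
T=lambda u,v:f(u,v,3.4,(225,150)); S=lambda u,v:f(u,v,4,(235,200))
obs=[("top",T(117,404),(-45,75,12)),("top",T(231,553),(-45,-75,12)),("top",T(430,173),(254,60,73)),("top",T(530,298),(254,-60,73)),
("top",T(207,445),(0,0,120)),("top",T(204,249),(85,None,72)),
("side",S(154,87),(0,0,120)),("side",S(38,235),(-45,-75,12)),("side",S(552,548),(421,-75,12)),("side",S(705,437),(421,75,12)),
("side",S(365,328),(254,-60,73)),("side",S(495,255),(254,60,73)),("side",S(366,121),(85,None,72))]
def r(p):
    o=[]
    for n,uv,X in obs:
        X=(X[0],125-p[3] if X[1] is None else X[1],X[2])
        o.append(proj(n,pw(p[:3],X))-uv)
    return np.ravel(o)
s=least_squares(r,[450,100,-.9,0],x_scale=[100,100,1,10],loss="soft_l1")
print(s.x,np.degrees(s.x[2]));print(r(s.x).reshape(-1,2).round(1))
E
python3 fit.py
```

```text
[461.68473644  82.33998313  -0.93939286   5.9315763 ] -53.82324626481794
[[-0.8  0.3]
 [-0.1  1.6]
 [ 0.7  0.2]
 [ 0.7  0.6]
 [-0.5  0.3]
 [ 0.4  0.1]
 [ 0.5 -1.9]
 [-0.  -1.4]
 [ 0.7  0.8]
 [ 2.1 -0.8]
 [-0.2  0.9]
 [ 0.  -0.8]
 [ 0.5 -0.1]]
```

Request:
carry_out(steps=[0, 0, 0, 0, 0, -1.32, -1, 0, 0, 0, 0, 0, -1.32, -1, 0, 0, 0, 0, 0, -1.32, -1, 0, 0, 0, 0, 0, -1.32, -1, 0, 0, 0, 0, 0, -1.32, -1, 0, 0, 0, 0, 0, -1.32, -1, 0, 0, 0, 0, 0, -1.32, -1, 0, 0, 0, 0, 0, -1.32, -1, 0, 0, 0, 0, 0, -1.32, -1, 0, 0, 0, 0, 0, 0, -1, 0, 0, 0, 0, 0, 0, -1], grip_force=30)

```text
time_s: 1.07
eef_pos: [207.2, 482.3, 192.1]
ee_rot: [-0.0, -0.309, 0.951, -0.0]
force: [-0.5, 0.0, 0.7]
grip_width: 0.002
```

Request:
carry_out(steps=[-0.7, -2.9, 0, 0, 0, 0, -1, -0.7, -2.9, 0, 0, 0, 0, -1, -0.7, -2.9, 0, 0, 0, 0, -1, -0.7, -2.9, 0, 0, 0, 0, -1, -0.7, -2.9, 0, 0, 0, 0, -1, -0.7, -2.9, 0, 0, 0, 0, -1, -0.7, -2.9, 0, 0, 0, 0, -1, -0.7, -2.9, 0, 0, 0, 0, -1, -0.7, -2.9, 0, 0, 0, 0, -1, -0.7, -2.9, 0, 0, 0, 0, -1, -0.7, -2.9, 0, 0, 0, 0, -1, -0.7, -2.9, 0, 0, 0, 0, -1, -0.7, -2.9, 0, 0, 0, 0, -1, -0.7, -2.9, 0, 0, 0, 0, -1, -0.7, -2.9, 0, 0, 0, 0, -1, -0.7, -2.9, 0, 0, 0, 0, -1, -0.7, -2.9, 0, 0, 0, 0, -1, -0.7, -2.9, 0, 0, 0, 0, -1, -0.7, -2.9, 0, 0, 0, 0, -1, 0, 0, 0, 0, 0, 0, -1])

```text
time_s: 2.73
eef_pos: [642.3, 111.9, 190.9]
ee_rot: [-0.0, -0.307, 0.952, -0.0]
force: [-1.5, -1.0, 0.0]
grip_width: 0.001
```

```bash
cat >> h.py <<'E'
from scipy.spatial.transform import Rotation as Ro
P=(461.7,82.3,-.9394)
def state():
    from rig import readout
    s=readout.sense();q=s["ee_rot"];R=Ro.from_quat([q[1],q[2],q[3],q[0]]).as_matrix()
    d=s["eef_pos"]-np.array([P[0],P[1],0]);c,sn=np.cos(P[2]),np.sin(P[2])
    print("t",round(s["time_s"],2),"press-frame TCP",np.round([c*d[0]+sn*d[1],-sn*d[0]+c*d[1],d[2]],1),"F",np.round(s["force"],1),"grip",round(s["grip_width"],2))
    return s,R
def delta(R,s,tp): return (R.T@(pw(P,tp)-s["eef_pos"])/10).round(2)
E
python3 - <<'E'
from h import *
import cv2
s,R=state();print(R.round(3));print(delta(R,s,(85,155,192)))
for n in["top","side","wrist"]: cv2.imwrite(f"pics/{n}1.png",cams.capture(n)[:,:,::-1])
E
```

```text
t 2.73 press-frame TCP [ 82.7 163.2 190.9] F [-1.5 -1.   0. ] grip 0.0
[[-0.812 -0.584 -0.   ]
 [-0.584  0.812 -0.001]
 [ 0.001 -0.001 -1.   ]]
[ 0.82 -0.24 -0.1 ]
```

View pics/wrist1.png

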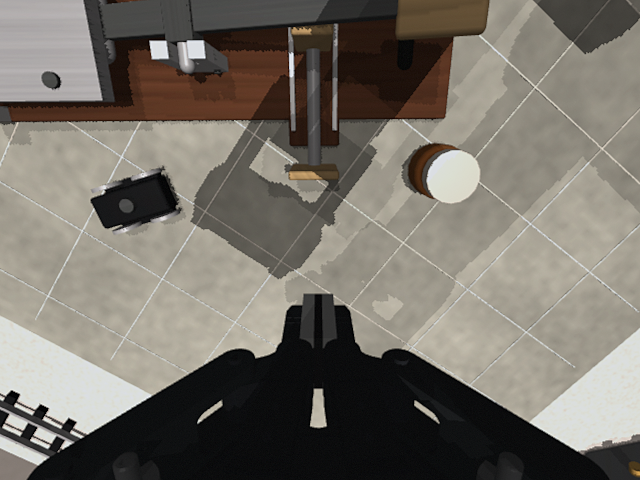

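View pics/side1.png

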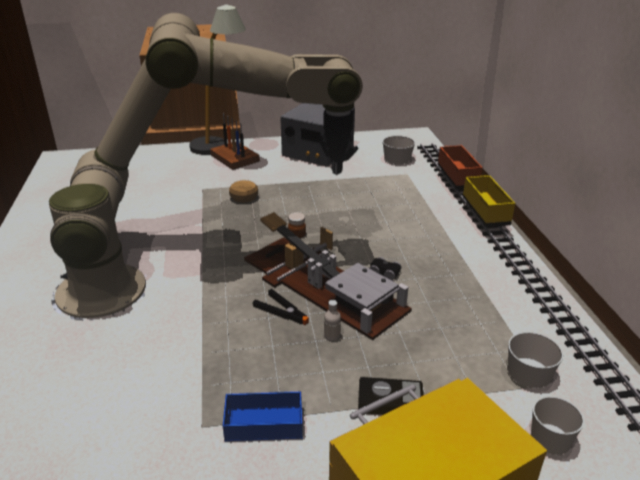

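The wrist view shows the push plate's top at about (313,172), nearly in line with the fingers (318,300). The jar lid is at (453,176) and the bogie at (135,200).

```bash
cat >> h.py <<'E'
def wrist_ray(s,R,uv,z):
    c=cams.calibration("wrist");T=np.array(c["T_tool_cam"])
    d=T[:3,:3]@np.array([(uv[0]-c["cx"])/c["fx"],(uv[1]-c["cy"])/c["fy"],1])
    o=s["eef_pos"]+R@T[:3,3];d=R@d;w=o+d*(z-o[2])/d[2]
    e=w-np.array([P[0],P[1],0]);cc,sn=np.cos(P[2]),np.sin(P[2])
    return np.round([cc*e[0]+sn*e[1],-sn*e[0]+cc*e[1],z],1)
E
python3 - <<'E'
from h import *
s,R=state()
for n,uv,z in [("plate top outer L",(289,178),72),("plate top outer R",(338,178),72),("jar",(453,176),62),("bogie near corner",(175,212),36),("base corner",(446,117),12),("flap corner",(111,101),73),("base edge L",(20,120),12),("pad nr R",(480,34),113)]: print(n,wrist_ray(s,R,uv,z))
E
```

```text
t 2.88 press-frame TCP [ 77.6 163.4 191.9] F [-0.3 -0.3 -0.5] grip 0.0
plate top outer L [102.6 125.   72. ]
plate top outer R [ 60.2 125.1  72. ]
jar [-43. 125.  62.]
bogie near corner [220.4 163.9  36. ]
base corner [-48.4  74.7  12. ]
flap corner [243.9  62.9  73. ]
base edge L [370.3  76.6  12. ]
pad nr R [-29.6  24.5 113. ]
```

Request:
carry_out(steps=[0, -0.4, 1.8, 0, 0, 0, -1, 0, 0, 1.8, 0, 0, 0, -1, 0, 0, 1.8, 0, 0, 0, -1, 0, 0, 1.8, 0, 0, 0, -1, 0, 0, 1.8, 0, 0, 0, -1, 0, 0, 1.8, 0, 0, 0, -1, 0, 0, 1.8, 0, 0, 0, -1, 0, 0, 1.8, 0, 0, 0, -1, 0, 0, 0.4, 0, 0, 0, -1, 0, 0, 0, 0, 0, 0, -1, 0, 0, 0, 0, 0, 0, -1, 0, 0, 0, 0, 0, 0, -1])

```text
time_s: 3.88
eef_pos: [642.6, 113.0, 45.9]
ee_rot: [0.001, -0.31, 0.951, -0.0]
force: [-0.4, 0.6, 0.3]
grip_width: -0.003
```

```bash
python3 - <<'E'
from h import *
import cv2
s,R=state();print(R.round(3))
cv2.imwrite("pics/wrist2.png",cams.capture("wrist")[:,:,::-1])
a=cams.capture("side")[150:330,220:440,::-1];cv2.imwrite("pics/side2.png",cv2.resize(a,None,fx=3.4,fy=3.3,interpolation=cv2.INTER_CUBIC))
state()
E
```

```text
t 3.88 press-frame TCP [ 82.  164.2  45.9] F [-0.4  0.6  0.3] grip -0.0
[[-0.807 -0.59   0.002]
 [-0.59   0.807  0.   ]
 [-0.002 -0.001 -1.   ]]
t 3.98 press-frame TCP [ 82.1 164.   45.6] F [-0.5 -0.1 -0.4] grip 0.0
```

View pics/wrist2.png

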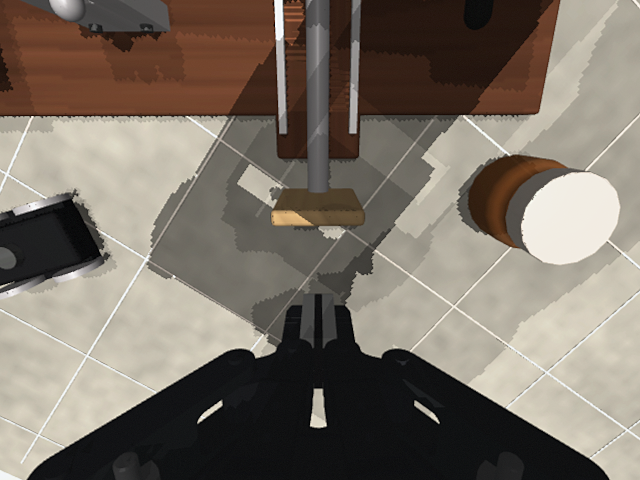

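View pics/side2.png

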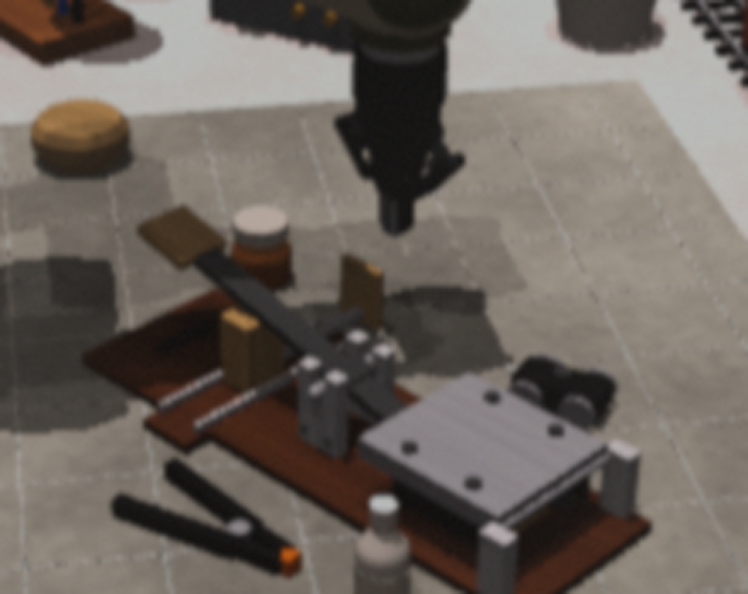

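The plate spans columns 272–365 in the wrist view, so it is centred on the fingers at 318. Now I push along tool +x.

Request:
carry_out(steps=[0.8, 0, 0, 0, 0, 0, -1, 0.8, 0, 0, 0, 0, 0, -1, 0.8, 0, 0, 0, 0, 0, -1, 0.8, 0, 0, 0, 0, 0, -1, 0.8, 0, 0, 0, 0, 0, -1, 0.8, 0, 0, 0, 0, 0, -1, 0.8, 0, 0, 0, 0, 0, -1, 0.8, 0, 0, 0, 0, 0, -1, 0.8, 0, 0, 0, 0, 0, -1, 0.8, 0, 0, 0, 0, 0, -1, 0, 0, 0, 0, 0, 0, -1, 0, 0, 0, 0, 0, 0, -1])

```text
time_s: 4.98
eef_pos: [577.4, 65.2, 44.5]
ee_rot: [0.0, -0.31, 0.951, -0.0]
force: [0.6, 0.2, 0.7]
grip_width: -0.004
```

```bash
python3 - <<'E'
from h import *
import cv2
state()
cv2.imwrite("pics/wrist3.png",cams.capture("wrist")[:,:,::-1])
E
```

```text
t 4.98 press-frame TCP [82.1 83.3 44.5] F [0.6 0.2 0.7] grip -0.0
```

View pics/wrist3.png

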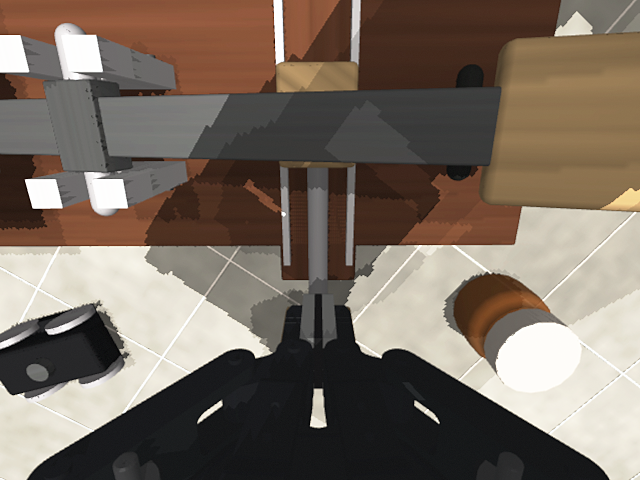

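The plate is no longer where I expect it in front of the fingers, and the block still shows under the lever, at rows 62–165. I'll check with the other cameras.

```bash
python3 - <<'E'
from h import *
import cv2
s,R=state()
c=cams.calibration("wrist");T=np.linalg.inv(np.array(c["T_tool_cam"]))
for p in [(0,0,0),(11,0,0),(15,0,-28),(15,0,0),(-40,0,-28),(0,0,-20)]:
    q=T@np.array([*p,1]);print(p,c["fx"]*q[0]/q[2]+c["cx"],c["fy"]*q[1]/q[2]+c["cy"])
a=cams.capture("side")[150:330,220:440,::-1];cv2.imwrite("pics/side3.png",cv2.resize(a,None,fx=3.4,fy=3.3,interpolation=cv2.INTER_CUBIC))
a=cams.capture("top")[150:325,225:445,::-1];cv2.imwrite("pics/top3.png",cv2.resize(a,None,fx=3.4,fy=3.4,interpolation=cv2.INTER_CUBIC))
E
```

```text
t 5.03 press-frame TCP [82.1 83.6 44.4] F [-0.3  0.6  0.5] grip -0.0
(0, 0, 0) 318.3481917549167 276.54302929340713
(11, 0, 0) 318.3704688089426 258.7129316341581
(15, 0, -28) 318.49424261327204 272.5002865744184
(15, 0, 0) 318.3787708473089 252.0681502070468
(-40, 0, -28) 318.3628789493845 366.8724693447892
(0, 0, -20) 318.42179007503586 292.70239846223814
```

View pics/side3.png

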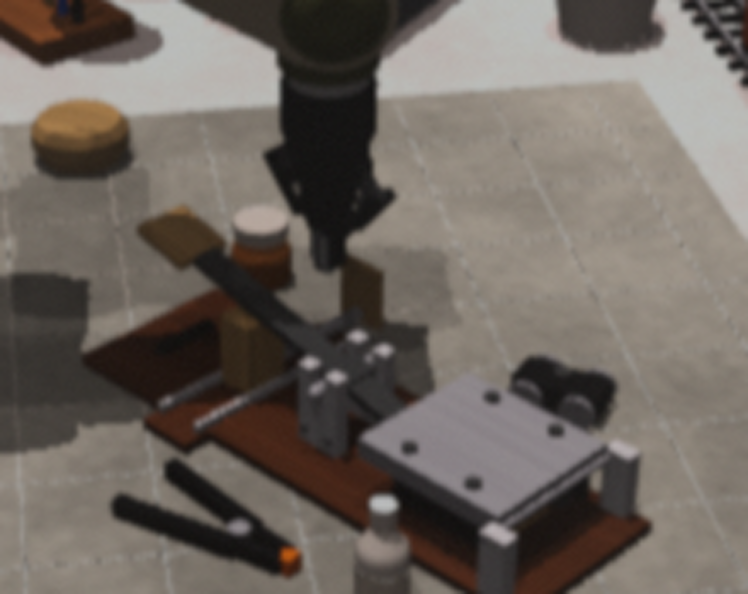

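View pics/top3.png

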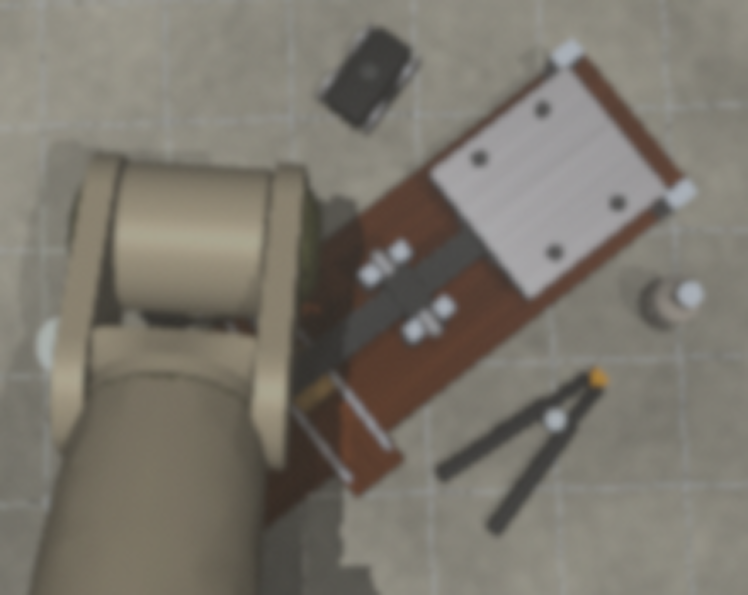

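```bash
python3 - <<'E'
from h import *
s,R=state()
for z in (0,10,20,30,40): print(z,(proj("side",s["eef_pos"]+[0,0,z])-[220,150])*[3.4,3.3])
c=cams.calibration("wrist");T=np.linalg.inv(np.array(c["T_tool_cam"]))
for z in (-20,-30,-40,-50):
    for p in [(11,0,z)]:
        q=T@np.array([*p,1]);print(p,c["fy"]*q[1]/q[2]+c["cy"], "width of 22mm:",c["fx"]*22/q[2])
E
python3 - <<'E'
import cv2
a=cv2.imread("pics/wrist3.png")[240:400,230:410];cv2.imwrite("pics/w3c.png",cv2.resize(a,None,fx=3.7,fy=3.7))
E
```

```text
t 5.13 press-frame TCP [82.  83.8 44.3] F [ 0.2 -0.7 -0.8] grip 0.0
0 [329.5394477  305.69521101]
10 [329.56016883 295.66296041]
20 [329.58102424 285.56569097]
30 [329.60201526 275.40276855]
40 [329.6231432  265.17355075]
(11, 0, -20) 273.287739659249 width of 22mm: 43.21448332972567
(11, 0, -30) 281.81134122101116 width of 22mm: 45.658440443088594
(11, 0, -40) 291.3568239602589 width of 22mm: 48.39539972867074
(11, 0, -50) 302.1196737108023 width of 22mm: 51.48141249185517
```

View pics/w3c.png

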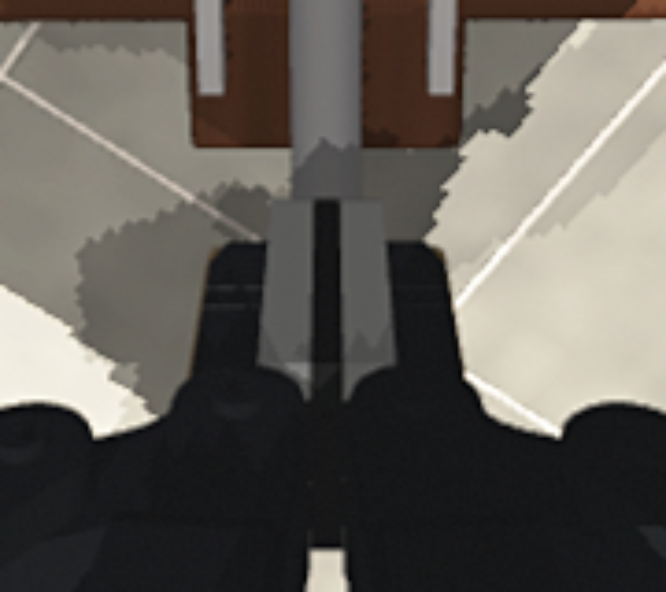

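The wrist and side views both show the real fingertips 36–40 mm short of the reported TCP. At TCP z = 44 the tips were at about 80 mm and passed over the 72 mm plate, so nothing moved. I'll go back out over the plate and come down lower.

Request:
carry_out(steps=[0, 0, -1.2, 0, 0, 0, -1, -0.5, 0, -0.3, 0, 0, 0, -1, -1.5, 0, 0, 0, 0, 0, -1, -1.5, 0, 0, 0, 0, 0, -1, -1.5, 0, 0, 0, 0, 0, -1, -1.5, 0, 0, 0, 0, 0, -1, -1.5, 0, 0, 0, 0, 0, -1, 0, 0, 0, 0, 0, 0, -1, 0, 0, 1.2, 0, 0, 0, -1, 0, 0, 1.2, 0, 0, 0, -1, 0, 0, 1.2, 0, 0, 0, -1, 0, 0, 1.2, 0, 0, 0, -1, 0, 0, 0, 0, 0, 0, -1, 0, 0, 0, 0, 0, 0, -1])

```text
time_s: 6.3
eef_pos: [641.4, 112.4, 10.3]
ee_rot: [-0.001, -0.31, 0.951, 0.0]
force: [0.7, -0.1, -0.3]
grip_width: -0.002
```

```bash
python3 - <<'E'
from h import *
import cv2
s,R=state()
cv2.imwrite("pics/wrist4.png",cams.capture("wrist")[:,:,::-1])
a=cams.capture("side")[150:330,220:440,::-1];cv2.imwrite("pics/side4.png",cv2.resize(a,None,fx=3.4,fy=3.3,interpolation=cv2.INTER_CUBIC))
for z in (0,20,30,40): print(z,(proj("side",s["eef_pos"]+[0,0,z])-[220,150])*[3.4,3.3])
E
```

```text
t 6.3 press-frame TCP [ 81.8 162.9  10.3] F [ 0.7 -0.1 -0.3] grip -0.0
0 [394.83669746 303.56622888]
20 [395.28368419 284.19351412]
30 [395.50927365 274.41631035]
40 [395.73627805 264.57778259]
```

View pics/wrist4.png

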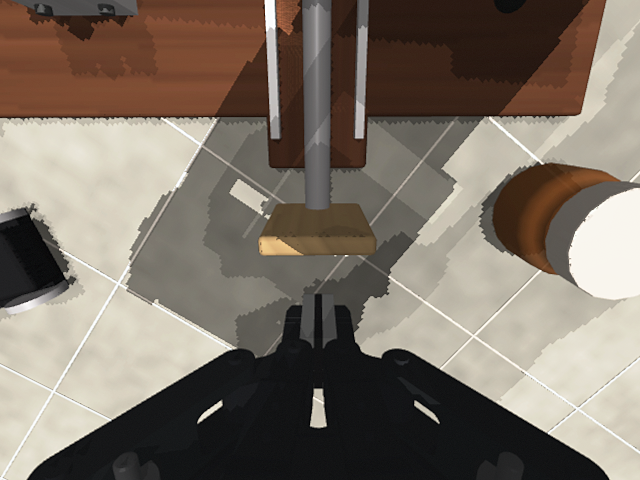

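View pics/side4.png

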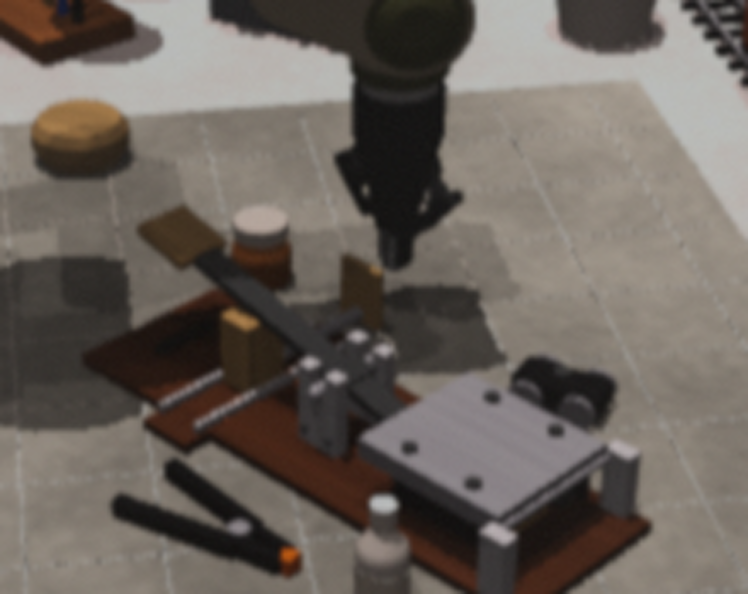

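The tip shows at about row 269 in the side crop, 35 mm above the reported TCP. The tips are therefore at z ≈ 45, below the plate's top. Pushing again.

Request:
carry_out(steps=[0.8, 0, 0, 0, 0, 0, -1, 0.8, 0, 0, 0, 0, 0, -1, 0.8, 0, 0, 0, 0, 0, -1, 0.6, 0, 0, 0, 0, 0, -1, 0.6, 0, 0, 0, 0, 0, -1, 0.6, 0, 0, 0, 0, 0, -1, 0.6, 0, 0, 0, 0, 0, -1, 0.6, 0, 0, 0, 0, 0, -1, 0.6, 0, 0, 0, 0, 0, -1, 0.6, 0, 0, 0, 0, 0, -1, 0.6, 0, 0, 0, 0, 0, -1, 0.6, 0, 0, 0, 0, 0, -1, 0, 0, 0, 0, 0, 0, -1, 0, 0, 0, 0, 0, 0, -1])

```text
time_s: 7.57
eef_pos: [578.3, 66.4, 11.0]
ee_rot: [-0.001, -0.31, 0.951, 0.0]
force: [0.9, 0.0, -0.8]
grip_width: 0.001
```

```bash
python3 - <<'E'
from h import *
import cv2
s,R=state()
cv2.imwrite("pics/wrist5.png",cams.capture("wrist")[:,:,::-1])
E
```

```text
t 7.57 press-frame TCP [81.7 84.8 11. ] F [ 0.9  0.  -0.8] grip 0.0
```

View pics/wrist5.png

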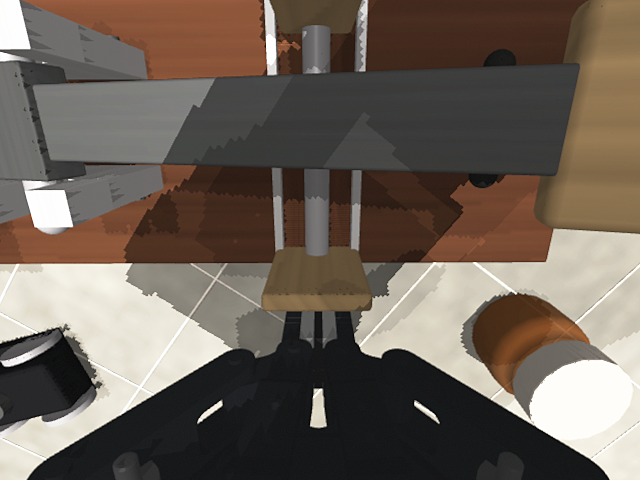

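The plate is now against the fingers, and the block at (315,15) has come out beyond the lever. I'll push the last bit to the end.

Request:
carry_out(steps=[0.4, 0, 0, 0, 0, 0, -1, 0.4, 0, 0, 0, 0, 0, -1, 0, 0, 0, 0, 0, 0, -1, 0, 0, 0, 0, 0, 0, -1])

```text
time_s: 7.95
eef_pos: [572.2, 61.8, 11.2]
ee_rot: [-0.0, -0.31, 0.951, 0.0]
force: [0.3, -0.9, 0.2]
grip_width: 0.002
```

```bash
python3 - <<'E'
from h import *
s,R=state();print(wrist_ray(s,R,(315,308),72))
E
```

```text
t 7.95 press-frame TCP [81.8 77.1 11.2] F [ 0.3 -0.9  0.2] grip 0.0
[83.3 62.8 72. ]
```

Request:
carry_out(steps=[0.3, 0, 0, 0, 0, 0, -1, 0.3, 0, 0, 0, 0, 0, -1, 0, 0, 0, 0, 0, 0, -1, 0, 0, 0, 0, 0, 0, -1])

```text
time_s: 8.28
eef_pos: [572.4, 61.5, 11.9]
ee_rot: [0.007, -0.31, 0.951, 0.0]
force: [24.5, 20.0, -12.6]
grip_width: 0.0
```

```bash
python3 - <<'E'
from h import *
import cv2
s,R=state()
cv2.imwrite("pics/wrist6.png",cams.capture("wrist")[:,:,::-1])
E
```

```text
t 8.28 press-frame TCP [82.1 77.1 11.9] F [ 24.5  20.  -12.6] grip 0.0
```

View pics/wrist6.png

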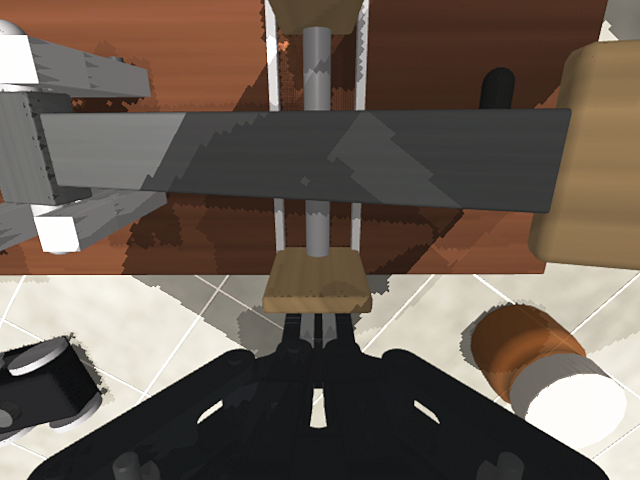

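The stop has reached its end: about 31 N and no further travel. I back off, rise, and move over the pad.

Request:
carry_out(steps=[-0.8, 0, 0, 0, 0, 0, -1, -1.0, 0, 0, 0, 0, 0, -1, -1.2, 0, 0, 0, 0, 0, -1, 0, 0, -2, 0, 0, 0, -1, 0, 0, -2.5, 0, 0, 0, -1, 0, 0, -2.5, 0, 0, 0, -1, 0, 0, -2.5, 0, 0, 0, -1, 0, 0, -2.5, 0, 0, 0, -1, 0, 0, 0, 0, 0, 0, -1, 1.8, 1.4, 0, 0, 0, 0, -1, 1.8, 1.4, 0, 0, 0, 0, -1, 1.8, 1.4, 0, 0, 0, 0, -1, 1.8, 1.4, 0, 0, 0, 0, -1, 1.8, 1.4, 0, 0, 0, 0, -1, 1.5, 1.3, 0, 0, 0, 0, -1, 0, 0, 0, 0, 0, 0, -1, 0, 0, 0, 0, 0, 0, -1])

```text
time_s: 9.75
eef_pos: [457.8, 81.2, 131.3]
ee_rot: [-0.0, -0.31, 0.951, -0.0]
force: [0.2, 0.3, 0.6]
grip_width: 0.001
```

```bash
python3 - <<'E'
from h import *
import cv2
s,R=state();print(R.round(3))
cv2.imwrite("pics/wrist7.png",cams.capture("wrist")[:,:,::-1])
a=cams.capture("side")[150:330,220:440,::-1];cv2.imwrite("pics/side7.png",cv2.resize(a,None,fx=3.4,fy=3.3,interpolation=cv2.INTER_CUBIC))
E
```

```text
t 9.75 press-frame TCP [ -1.4  -3.8 131.3] F [0.2 0.3 0.6] grip 0.0
[[-0.807 -0.59  -0.   ]
 [-0.59   0.807 -0.   ]
 [ 0.    -0.    -1.   ]]
```

View pics/wrist7.png

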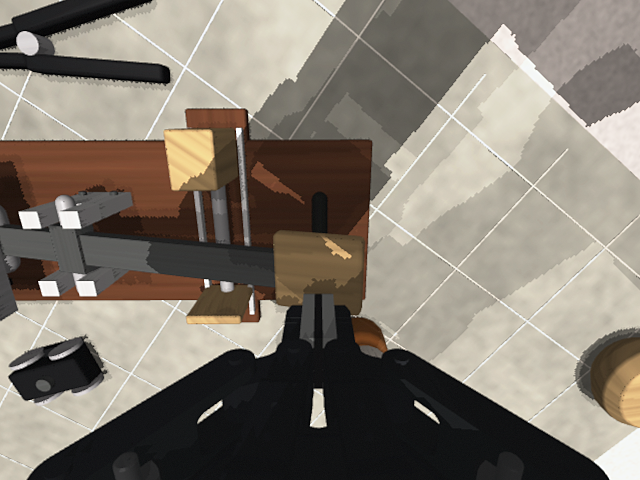

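View pics/side7.png

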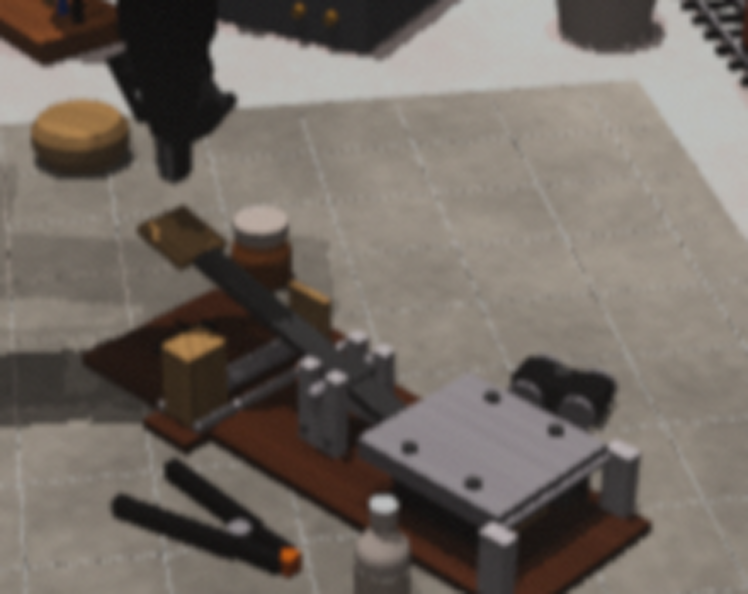

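The block is clear of the lever at (200,160), and the pad spans (274,234) to (366,310) in the wrist view. I'll compute the pad's centre.

```bash
python3 - <<'E'
from h import *
s,R=state()
for uv,z in [((274,234),113),((366,234),127),((277,305),113),((362,313),127),((321,234),120)]: print(uv,wrist_ray(s,R,uv,z))
E
```

```text
t 9.85 press-frame TCP [ -0.7  -3.1 131.2] F [-0.5  0.2  0.2] grip -0.0
(274, 234) [ 26.1 -22.9 113. ]
(366, 234) [-27.5 -27.4 127. ]
(277, 305) [ 26.2  25.5 113. ]
(362, 313) [-27.3  23.2 127. ]
(321, 234) [ -2.2 -25.1 120. ]
```

Request:
carry_out(steps=[-0.2, 0, 1.5, 0, 0, 0, -1, 0, 0, 1.5, 0, 0, 0, -1, 0, 0, 0.8, 0, 0, 0, -1, 0, 0, 0.7, 0, 0, 0, -1, 0, 0, 0.7, 0, 0, 0, -1, 0, 0, 0.7, 0, 0, 0, -1, 0, 0, 0.7, 0, 0, 0, -1, 0, 0, 0.7, 0, 0, 0, -1, 0, 0, 0, 0, 0, 0, -1])

```text
time_s: 10.6
eef_pos: [459.7, 82.4, 57.3]
ee_rot: [-0.0, -0.31, 0.951, 0.0]
force: [0.5, 0.7, 2.5]
grip_width: -0.003
```

```bash
python3 - <<'E'
from h import *
import cv2
s,R=state()
cv2.imwrite("pics/wrist8.png",cams.capture("wrist")[:,:,::-1])
a=cams.capture("side")[150:330,220:440,::-1];cv2.imwrite("pics/side8.png",cv2.resize(a,None,fx=3.4,fy=3.3,interpolation=cv2.INTER_CUBIC))
E
```

```text
t 10.6 press-frame TCP [-1.2 -1.6 57.3] F [0.5 0.7 2.5] grip -0.0
```

View pics/side8.png

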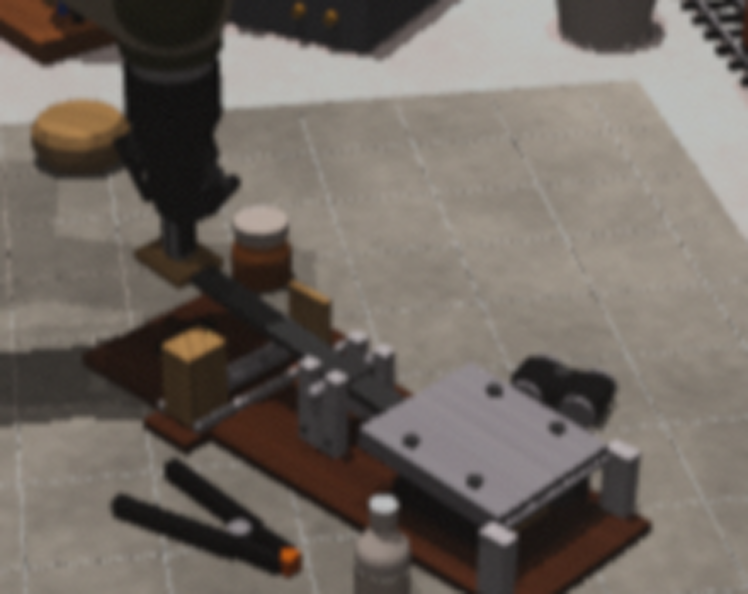

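The pad is going down under the fingertips and the flap's front edge is starting to lift. I continue down.

Request:
carry_out(steps=[0, 0, 0.6, 0, 0, 0, -1, 0, 0, 0.6, 0, 0, 0, -1, 0, 0, 0.6, 0, 0, 0, -1, 0, 0, 0.6, 0, 0, 0, -1, 0, 0, 0.6, 0, 0, 0, -1, 0, 0, 0.6, 0, 0, 0, -1, 0, 0, 0.6, 0, 0, 0, -1, 0, 0, 0.5, 0, 0, 0, -1, 0, 0, 0.4, 0, 0, 0, -1, 0, 0, 0, 0, 0, 0, -1, 0, 0, 0, 0, 0, 0, -1])

```text
time_s: 11.62
eef_pos: [460.1, 82.1, 7.2]
ee_rot: [0.0, -0.31, 0.951, -0.0]
force: [0.5, -0.8, 1.9]
grip_width: -0.002
```

```bash
python3 - <<'E'
from h import *
import cv2
s,R=state()
a=cams.capture("side")[150:330,220:440,::-1];cv2.imwrite("pics/side9.png",cv2.resize(a,None,fx=3.4,fy=3.3,interpolation=cv2.INTER_CUBIC))
E
```

```text
t 11.62 press-frame TCP [-0.8 -1.4  7.2] F [ 0.5 -0.8  1.9] grip -0.0
```

View pics/side9.png

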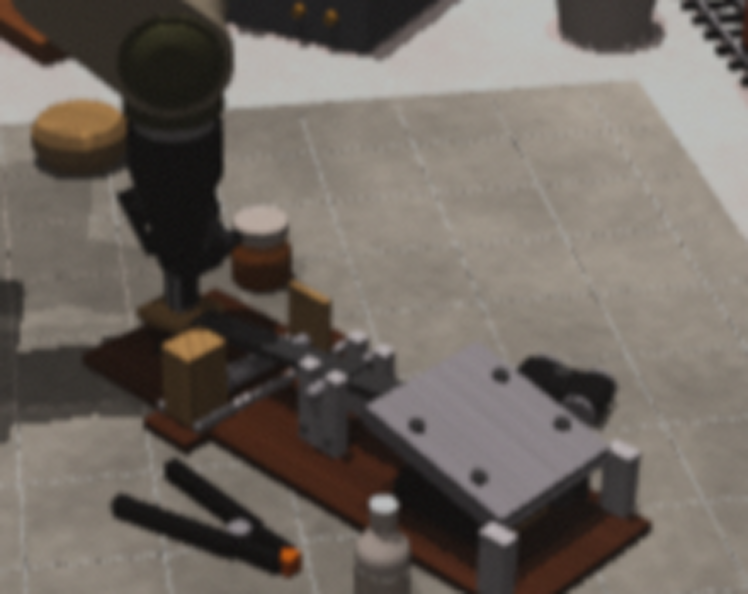

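The flap is clearly raised, but the force of about 2 N says the pad is not on the rubber yet. I go on in small steps.

Request:
carry_out(steps=[0, 0, 0.3, 0, 0, 0, -1, 0, 0, 0.2, 0, 0, 0, -1, 0, 0, 0.2, 0, 0, 0, -1, 0, 0, 0, 0, 0, 0, -1, 0, 0, 0, 0, 0, 0, -1])

```text
time_s: 12.08
eef_pos: [459.9, 82.4, 0.2]
ee_rot: [0.0, -0.31, 0.951, 0.0]
force: [1.5, -0.3, 3.3]
grip_width: 0.002
```

Request:
carry_out(steps=[0, 0, 0.2, 0, 0, 0, -1, 0, 0, 0.1, 0, 0, 0, -1, 0, 0, 0, 0, 0, 0, -1, 0, 0, 0, 0, 0, 0, -1])

```text
time_s: 12.42
eef_pos: [459.8, 82.4, -2.8]
ee_rot: [-0.0, -0.31, 0.951, 0.0]
force: [2.2, -1.2, 4.1]
grip_width: -0.001
```

Request:
carry_out(steps=[0, 0, 0.2, 0, 0, 0, -1, 0, 0, 0.1, 0, 0, 0, -1, 0, 0, 0, 0, 0, 0, -1, 0, 0, 0, 0, 0, 0, -1])

```text
time_s: 12.75
eef_pos: [460.2, 82.3, -4.9]
ee_rot: [0.0, -0.31, 0.951, -0.0]
force: [-1.9, -1.4, 15.5]
grip_width: 0.003
```

```bash
python3 - <<'E'
from h import *
import cv2
s,R=state()
a=cams.capture("side")[150:330,220:440,::-1];cv2.imwrite("pics/side10.png",cv2.resize(a,None,fx=3.4,fy=3.3,interpolation=cv2.INTER_CUBIC))
cv2.imwrite("pics/wrist10.png",cams.capture("wrist")[:,:,::-1])
state()
E
```

```text
t 12.75 press-frame TCP [-0.8 -1.2 -4.9] F [-1.9 -1.4 15.5] grip 0.0
t 12.85 press-frame TCP [-0.9 -1.2 -4.9] F [-1.8 -2.9 16.7] grip 0.0
```

View pics/side10.png

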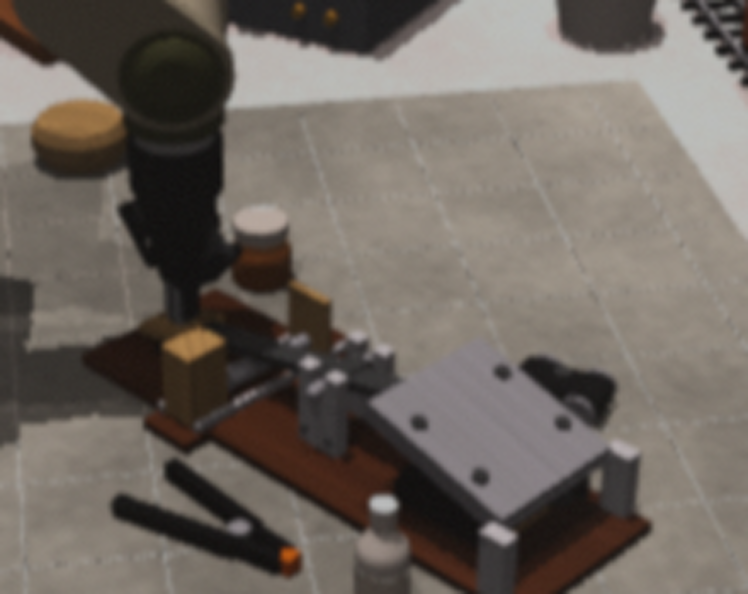

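View pics/wrist10.png

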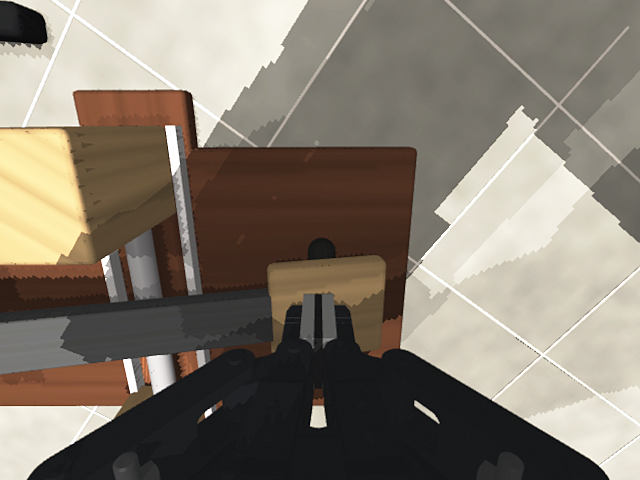

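The pad lies on its rest, and the force jumped from 4 to about 16 N. The flap's corner has risen about 35 crop pixels, roughly 37 mm or about 0.28 rad. I hold still, check, and hand in.

Request:
carry_out(steps=[0, 0, 0, 0, 0, 0, -1, 0, 0, 0, 0, 0, 0, -1, 0, 0, 0, 0, 0, 0, -1, 0, 0, 0, 0, 0, 0, -1, 0, 0, 0, 0, 0, 0, -1, 0, 0, 0, 0, 0, 0, -1])

```text
time_s: 13.35
eef_pos: [460.2, 82.3, -4.9]
ee_rot: [0.0, -0.31, 0.951, -0.0]
force: [-2.1, -1.8, 15.6]
grip_width: -0.004
```

```bash
python3 - <<'E'
from h import *
from rig import finish_job
s,R=state()
for a in (.24,.27,.29): # side view of flap front corners (y=-60) for angle a, hinge at x=385,z~55
    print(a,(proj("side",pw(P,(385-131*np.cos(a)-18*np.sin(a),-60,55+131*np.sin(a)+18*np.cos(a))))-[220,150])*[3.4,3.3])
if s["force"][2]>8: print(finish_job())
E
```

```text
t 13.35 press-frame TCP [-0.9 -1.2 -4.9] F [-2.1 -1.8 15.6] grip -0.0
0.24 [359.36623257 403.21217507]
0.27 [359.89461455 399.36997437]
0.29 [360.31449477 396.86802707]
the job is handed in; nothing more can be done
None
```

The glue press is open: the stop is fully home and the shut fingertips are holding the lever's pad down on its rubber rest. I handed the job in at 13.35 s, and no verdict was given.

- **First push missed:** the real fingertips sit 35–40 mm short of the reported TCP, so they passed over the stop's plate and nothing moved. I came back out, went down about 35 mm further and repeated the push.
- **Stop:** it slid until it hit its end, where the force reached about 31 N. Later pictures show its block well clear of the lever.
- **Pad:** the push rose from 4 N to 15.6 N as the pad met the rest. It then held at 15.6 N with the arm still for half a second. With the offset allowed for, the tips are at about 35 mm, which fits the pad lying on its rest.
- **Flap angle (least certain):** how far the flap's corner rose in the side view gives about 0.28 rad. Projecting the corner's absolute position gave only 0.24–0.27 rad, but that estimate is a few pixels off. The pad being on its rest points to about 0.29 rad.
- **Other things on the bench:** the lever looked seated in its bracket, and the jar, bogie, clamp, glue bottle and pot looked unmoved. The wagon and meter were outside my last pictures, but the arm never went near them. I did not measure the pin height or any bystander's shift.

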